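Pin the swing arm of the dripper stand

TASK

Re-hang the swing arm of the coffee dripper stand: take the headed pin from its wooden rest, put it down through the eye of the arm, and use it to feel for the hidden hole in the knuckle below, drawing the arm along until both holes line up. Then push the pin gently home until its collar lies flush on the eye, and let go with the arm still lying flat on the stand. Never press hard, and leave the things round about where they are.

Things in the scene. Friction and masses are not known exactly. Their poses are not given: they have to be found in the camera images.
- stand: Fixed dripper stand: oak board 120 x 260 x 14 mm; origin on its underside below the nominal pivot, z up. At the pivot a clamped steel pedestal carries a level knuckle plate 66 x 60 x 16 mm, top 75 mm up, with an 11.5 mm through hole, hollow beneath. 95 mm from the pivot along +y a rest post with a crossbar (90 mm along x, top 75 mm up). The pin pressing stand or arm over 40 N scores it.
- stand_pivot (a point): Nominal pivot on the level of the knuckle plate's top, 75 mm up; axes as the stand's. The pedestal is set in slots: the real hole lies anywhere up to 9 mm either way along the stand's x and 5 mm along its y from here; this shift is not measured, and the arm's eye covers the hole. Steel on steel hardly gives: force rises within a fraction of a millimetre.
- swing_arm: Loose steel arm, 0.2 to 0.4 kg, lying flat on knuckle plate and crossbar; slides under a sideways push of 1 to 3 N. Eye 60 mm across, 14 mm thick, 12.5 mm through hole; a bar 24 mm wide, 10 mm thick runs along +y to a ring 84 mm across, centred 150 mm from the eye. Origin at centre of the eye's underside, z up. At first the eye is up to 9 mm in x and y off the nominal pivot.
- eye_top (a point): Centre of the mouth of the eye's hole, on its upper face, 14 mm above the arm's origin. Axes as the arm's.
- pin: Loose steel pin, 60 to 105 g, upright in its rest. From the tip up: shank 10 mm in diameter, 50 mm long (last 1 mm tapered to 8.4 mm); collar 20 mm in diameter, 4 mm thick; round grip knob 14 mm in diameter, 30 mm tall (54 to 84 mm above the tip). Origin at the centre of the tip, z along the pin to the knob.
- pin_tip (a point): Centre of the pin's lower end (the pin's origin).
- pin_collar (a point): Point on the pin's axis at the underside of its collar, 50 mm above the tip.
- pin_rest: Fixed oak block 56 x 56 mm, 60 mm high, with a 14 mm upright hole in which the pin stands, its collar on the block's top and its tip 10 mm above the worktop. Origin at the centre of the block's underside. It stands to the right or to the left of the stand.
- nut_butter: Bystander: tan jar 68 mm across, 90 mm tall; origin under its centre. It stands on the other side of the stand from the pin rest.
- mug_staff: Bystander: white mug 82 mm across, 100 mm tall, behind and right of the stand; origin under its centre.
- shot_glass_a: Bystander: small glass 48 mm across, 60 mm tall, behind the stand; origin under its centre.
- shot_glass_b: Bystander: small glass 48 mm across, 60 mm tall, in front and right of the stand; origin under its centre.
- cocoa_shaker: Bystander: shaker jar 44 mm across, 109 mm tall, behind and left of the stand; origin under its centre.

How it is judged:
At the end, for the whole second after the job is handed in: Pin upright (4 deg) through eye and knuckle: collar centre within 4 mm of the eye's mouth, tip under 44 mm above the board's underside and within 14 mm (x), 10 mm (y) of the nominal pivot. Arm flat on the stand (1.7 deg), within 25 deg of its length. Both released, at rest (distance between pin_collar and eye_top below 0.004 m and angle between pin's own z axis and vertical below 0.07 rad and z of pin_tip in the frame of stand below 0.044 m and x of pin_tip in the frame of stand between -0.014 and 0.014 m and y of pin_tip in the frame of stand between -0.01 and 0.01 m and angle between swing_arm's own z axis and vertical below 0.03 rad and height (world z) of swing_arm below 0.08 m and angle between the y axis of swing_arm and the y axis of stand, either way round below 0.45 rad and linear speed of each of pin, swing_arm below 0.01 m/s); the robot touches nothing.
It fails at once if the pin presses on the stand with more than 40 N (contact force between pin and stand above 40 N).
It fails at once if the pin presses on the swing arm with more than 40 N (contact force between pin and swing_arm above 40 N).
It fails at once if the swing arm comes off the stand (height (world z) of swing_arm below 0.06 m or height (world z) of swing_arm above 0.11 m).
It fails at once if a bystander (jar, mug, glass or shaker) is moved more than 3 cm or knocked over (distance of any of nut_butter, mug_staff, shot_glass_a, shot_glass_b, cocoa_shaker from where it was at the start of the episode above 0.03 m or angle between any of nut_butter, mug_staff, shot_glass_a, shot_glass_b, cocoa_shaker's own z axis and vertical above 0.5 rad).
It also fails if it takes over 72 s, if anything falls off the work surface, if the arm or the gripper's body presses on something with over 40 N, if the wrist force passes 120 N, or if a joint passes its speed limit or range.

ROBOT

A 7-joint arm with a two-finger parallel gripper is mounted at the origin on a cart in front of the work surface, level with it; the furniture and walls round the work are solid. World frame = base frame: x ahead of the robot, y to its left, z up, the work surface at z = 0. Lengths are in m, angles in rad, forces in N, time in s.
With the tool pointing down it reaches from about 0.4 to 0.85 m from the base axis. Payload 4.5 kg.
Tool frame: the origin (TCP) lies at the very end of the fingers, on their centre line; the grasp point (between the pads) lies 19 mm behind it (pinch_z is the distance from the TCP to the grasp point, in m); z points along the fingers, y is the line along which they close (so a half turn about z gives the same grasp; the last joint's range is limited). The gripper opens to 85 mm and grips with 20 to 120 N. Pads are 22 mm wide; open, the fingers measure 114 mm over their backs; the gripper's body (76 mm by 85 mm) begins 54 mm behind the grasp point. The pads swing forward as they close: fully open they stand 13 mm farther back than shut.
Start: joints at [-1.249, 0.689, -0.195, 1.565, 0.157, 0.902, -0.215], TCP at [0.177, 0.599, 0.231] pointing down, gripper open.
Joint ranges: [-3.01, 3.01], [-0.46, 2.08], [-1.47, 1.51], [0.13, 2.56], [-1, 4.14], [0.04, 2.09], [-2.66, 2.66]. Speed limits (rad/s): [2.57, 2.57, 3.14, 3.14, 3.14, 3.14, 3.14].

INTERFACE

Orientations are given as a 3x3 rotation matrix whose columns are the frame's x, y, z axes.
In Python, from station import get_obs, get_image, hand_in, silhouettes, pinch_z gives the robot as it stands. The module is installed in compiled form; this text tells all that it offers.
- The arm moves only by the shell command python3 -m handwheel 'ROWS' [FORCE]. ROWS is JSON, a list of rows, each an object of numbers: "dx", "dy", "dz": the shift along the tool's x, y, z scaled (see below); "yaw": the turn about the tool's z scaled (see below); "fingers": the closure, from 0 (fully open) to 1 (shut). In form: [{"dx": .., "dy": .., "dz": .., "yaw": .., "fingers": ..}, ...]. A call has 1 to 20 rows; each row shifts and turns the commanded pose from where the row before left it, along the tool's axes as they then stand; what a row does not reach is not made up. The controller multiplies each number of a shift by 250 mm and each number of a turn by pi/2 rad. A row lasts 1/12 s, in which the tool goes at most 41.7 mm and 7.16 degrees, less where a joint would pass 70% of its speed; a pose out of reach is approached as far as the arm can. A call with a number of a shift or a turn outside -1 to 1 is refused whole. A call with a gripper value outside its range is refused whole. The fingers move at their own pace and stop on an object; FORCE is the grip in N (left out, the last holds). Time passes only in rows, so rows that do not move let the fingers close. It gives the time, the measured TCP pose, the force, the opening and the grip force at its end, in the units of the state.
- get_obs(): the state, without advancing time (a new reading comes with each control period).
- get_image(name): name is "scene" or "top" or "wrist"; returns a dict with "image" (384x512x3 uint8, red, green, blue), "fx", "fy", "cx", "cy" (pixels), "R" (3x3) and "t" (3): a world point X has camera coordinates R X + t. Camera axes: x right, y down, z forward; pixel columns grow to the right and rows downward; lengths in m; the calibration is good to about 2 mm. The wrist camera is an equidistant fisheye: a pixel r from the principal point sees the ray r / f radians off the axis. A picture is of the moment at which its call begins. There is no depth.
- hand_in(): hands the job in; it is judged then, once.
Trained networks look in the newest picture that a camera, given by its name, has taken for a name from the list of things; names that differ only in an ending like _2 or _b are one class to them, and where a whole thing is asked for, a point or a joint stands for the part that bears it (a point fixed in the world has none). Each returns a list of dicts, best first, with "conf" (0 to 1); they miss things now and then, are a little off and sometimes report something else, mostly with a low value. They report only what shows in the picture. A call takes as long as a camera call.
- silhouettes(camera, query): "mask" (384x512 bool, what is visible of it) and "extent" ([left, top, right, bottom] in pixels, round what is visible of it).
The state is a dict: "clock": time; "joint_positions": joint angles; "dq": joint speeds; "joint_efforts": joint torques, N m; "tool_pos": TCP position; "tcp_rot": TCP orientation; "contact_force": force on the tool from outside, world axes, zero at the start; "ft_torque": the same for the moment, N m; "opening": finger opening in m; "gripper_force": force on a finger pad.
Only numpy, scipy, OpenCV 4.12 (cv2) and the standard library are available. Lean on these libraries where they do the work, as an engineer would, in place of code of your own. Each camera call takes 0.05 s, during which the arm holds its last target. There are 200 camera calls.

## Working session

There is one attempt and no reset: what is moved stays moved. The work goes in short steps, Python scripts to look and compute and a shell command to move; the robot and the scene stay as the last step left them, time stands still between calls to the robot, and variables do not carry over. Pictures are saved under pics/ and viewed, at most 10 in all, crops included, and the job is handed in when it is done.

```bash
mkdir -p pics; cat > h.py <<'E'
import numpy as np, cv2
from station import *
def ray(im,u,v):
    x=(u-im['cx'])/im['fx'];y=(v-im['cy'])/im['fy']
    return x,y
def hit(im,u,v,z):
    R=np.array(im['R']);t=np.array(im['t']);x,y=ray(im,u,v)
    d=R.T@np.array([x,y,1.]);c=-R.T@t
    return c+d*(z-c[2])/d[2]
def hitw(im,u,v,z):
    R=np.array(im['R']);t=np.array(im['t']);x,y=ray(im,u,v);th=np.hypot(x,y)
    k=np.sinc(th/np.pi)
    d=R.T@np.array([x*k,y*k,np.cos(th)]);c=-R.T@t
    return c+d*(z-c[2])/d[2]
def save(im,n): cv2.imwrite('pics/'+n+'.png',im['image'][:,:,::-1])
E
python3 - <<'E'
from h import *
o=get_obs();print(o['tool_pos'],np.round(o['tcp_rot'],3),pinch_z,o['clock'],o['contact_force'])
ims={n:get_image(n) for n in('top','scene')}
cv2.imwrite('pics/a.png',np.hstack([cv2.resize(ims[n]['image'],(400,300)) for n in ims])[:,:,::-1])
save(ims['top'],'top')
for n in ims:
  print(n,-np.array(ims[n]['R']).T@ims[n]['t'],ims[n]['fx'])
  for q in ['pin','pin_rest','swing_arm','stand','nut_butter','mug_staff','shot_glass_a','cocoa_shaker']:
    for s in silhouettes(n,q)[:2]:
      m=s['mask'];v,u=np.nonzero(m);print(n,q,round(s['conf'],2),s['extent'],u.mean().round(1),v.mean().round(1), hit(ims[n],u.mean(),v.mean(),.08).round(3))
E
```

```text
[0.17724675 0.5986263  0.23045157] [[-0.959  0.284 -0.   ]
 [ 0.284  0.959 -0.002]
 [-0.    -0.002 -1.   ]] 0.0187 0.0 [ 0.34194342  0.42935346 -0.13086414]
top [ 0.30769075 -0.01101727  1.28021995] 460.1853395546219
top pin 0.59 [138.8, 187.8, 148.7, 196.0] 143.5 192.3 [0.53  0.327 0.08 ]
top pin_rest 0.78 [128.8, 180.1, 163.6, 206.3] 146.9 195.2 [0.523 0.316 0.08 ]
top pin_rest 0.36 [252.5, 136.7, 269.5, 158.1] 260.9 145.3 [0.688 0.026 0.08 ]
top swing_arm 0.82 [202.8, 169.1, 282.6, 205.8] 243.9 188.6 [0.564 0.061 0.08 ]
top swing_arm 0.3 [197.7, 168.4, 293.1, 222.0] 243.3 198.4 [0.538 0.06  0.08 ]
top stand 0.81 [195.3, 167.5, 292.6, 223.1] 243.8 198.2 [0.538 0.058 0.08 ]
top nut_butter 0.59 [141.3, 188.5, 146.3, 195.0] 143.2 192.4 [0.53  0.327 0.08 ]
top nut_butter 0.55 [367.4, 192.0, 397.1, 217.9] 382.2 205.7 [ 0.551 -0.308  0.08 ]
top mug_staff 0.82 [314.9, 142.3, 355.5, 180.9] 332.5 160.1 [ 0.664 -0.17   0.08 ]
top mug_staff 0.2 [142.5, 187.6, 148.8, 195.9] 143.4 192.2 [0.53  0.327 0.08 ]
top shot_glass_a 0.59 [252.3, 135.5, 268.6, 156.1] 261.0 145.6 [0.688 0.026 0.08 ]
top co
[... 448 characters left out ...]
0.67  0.164 0.08 ]
scene stand 0.86 [193.8, 161.7, 292.2, 235.2] 243.2 197.9 [ 0.5   -0.012  0.08 ]
scene nut_butter 0.78 [350.2, 246.0, 396.6, 295.6] 372.5 269.7 [ 0.532 -0.324  0.08 ]
scene nut_butter 0.27 [165.6, 128.9, 173.1, 143.1] 167.6 136.0 [0.526 0.32  0.08 ]
scene mug_staff 0.6 [322.8, 175.3, 364.5, 231.5] 344.1 202.0 [ 0.645 -0.184  0.08 ]
scene shot_glass_a 0.85 [256.2, 274.0, 280.3, 309.4] 269.3 289.5 [ 0.369 -0.214  0.08 ]
scene shot_glass_a 0.65 [279.0, 153.9, 296.3, 182.2] 287.2 165.7 [ 0.656 -0.008  0.08 ]
scene cocoa_shaker 0.66 [232.8, 117.2, 255.6, 154.9] 243.2 136.4 [0.669 0.165 0.08 ]
scene cocoa_shaker 0.4 [281.5, 156.1, 296.8, 179.7] 287.1 166.6 [ 0.653 -0.01   0.08 ]
```

View pics/top.png

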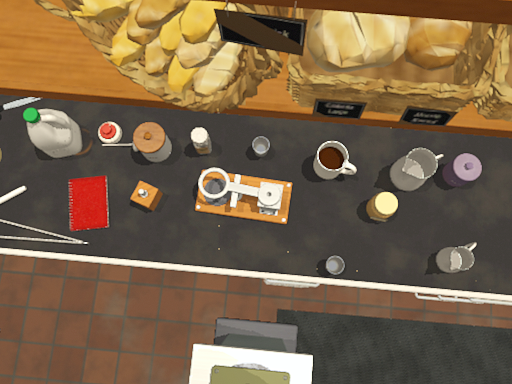

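View pics/a.png

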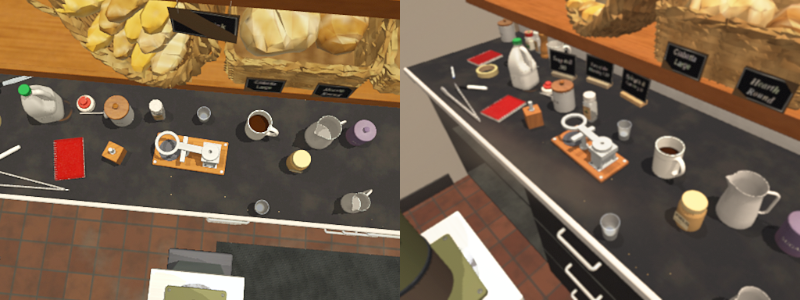

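```bash
python3 -m handwheel '[{"dx":-0.138,"dy":-0.056,"fingers":0.3},{"dx":-0.138,"dy":-0.056,"fingers":0.3},{"dx":-0.138,"dy":-0.056,"fingers":0.3},{"dx":-0.138,"dy":-0.056,"fingers":0.3},{"dx":-0.138,"dy":-0.056,"fingers":0.3},{"dx":-0.138,"dy":-0.056,"fingers":0.3},{"dx":-0.138,"dy":-0.056,"fingers":0.3},{"dx":-0.138,"dy":-0.056,"fingers":0.3},{"dx":-0.138,"dy":-0.056,"fingers":0.3},{"dx":-0.138,"dy":-0.056,"fingers":0.3},{"dx":-0.138,"dy":-0.056,"fingers":0.3},{"dx":-0.138,"dy":-0.056,"fingers":0.3},{"fingers":0.3},{"fingers":0.3}]' 40
python3 - <<'E'
from h import *
o=get_obs();print(o['tool_pos'],np.round(o['tcp_rot'],3),o['joint_positions'])
w=get_image('wrist');save(w,'w1');R=np.array(w['R']);print(-R.T@w['t'],R.round(2),w['fx'],w['cx'],w['cy'])
for q,z in[('pin',.08),('pin_rest',.06),('swing_arm',.089),('stand',.014)]:
  for s in silhouettes('wrist',q)[:2]:
      v,u=np.nonzero(s['mask']);print(q,round(s['conf'],2),s['extent'],u.mean().round(1),v.mean().round(1),hitw(w,u.mean(),v.mean(),z).round(4))
E
```

```text
[0.17736605 0.59933579 0.23131052] [[-0.959  0.284 -0.   ]
 [ 0.284  0.959  0.   ]
 [ 0.     0.    -1.   ]] [-1.24920756  0.68912383 -0.1946163   1.56526904  0.15728021  0.90252003
 -0.21507587]
[0.10290413 0.62121109 0.37418424] [[ 0.28  0.96 -0.  ]
 [ 0.91 -0.27  0.3 ]
 [ 0.29 -0.09 -0.95]] 297.3186396354542 256.8208979030523 190.74924064890146
stand 0.81 [91.5, 367.2, 125.2, 384.0] 107.6 375.4 [0.5242 0.1573 0.014 ]validation failed for argument at $[0]...
```

View pics/w1.png

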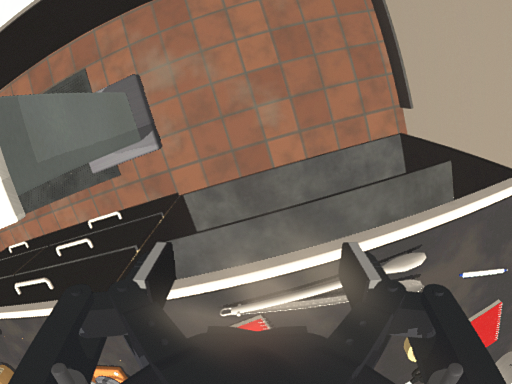

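The call was refused: each row needs all its keys. The picture shows only floor, the counter edge and tongs at about (280,300).

```bash
python3 -m handwheel '[{"dx":-0.138,"dy":-0.056,"dz":0,"yaw":0,"fingers":0.3},{"dx":-0.138,"dy":-0.056,"dz":0,"yaw":0,"fingers":0.3},{"dx":-0.138,"dy":-0.056,"dz":0,"yaw":0,"fingers":0.3},{"dx":-0.138,"dy":-0.056,"dz":0,"yaw":0,"fingers":0.3},{"dx":-0.138,"dy":-0.056,"dz":0,"yaw":0,"fingers":0.3},{"dx":-0.138,"dy":-0.056,"dz":0,"yaw":0,"fingers":0.3},{"dx":-0.138,"dy":-0.056,"dz":0,"yaw":0,"fingers":0.3},{"dx":-0.138,"dy":-0.056,"dz":0,"yaw":0,"fingers":0.3},{"dx":-0.138,"dy":-0.056,"dz":0,"yaw":0,"fingers":0.3},{"dx":-0.138,"dy":-0.056,"dz":0,"yaw":0,"fingers":0.3},{"dx":-0.138,"dy":-0.056,"dz":0,"yaw":0,"fingers":0.3},{"dx":-0.138,"dy":-0.056,"dz":0,"yaw":0,"fingers":0.3},{"dx":0,"dy":0,"dz":0,"yaw":0,"fingers":0.3},{"dx":0,"dy":0,"dz":0,"yaw":0,"fingers":0.3}]' 40
python3 - <<'E'
from h import *
o=get_obs();print(o['tool_pos'],np.round(o['tcp_rot'],3),o['joint_positions'])
w=get_image('wrist');save(w,'w2');R=np.array(w['R']);print(-R.T@w['t'])
for q,z in[('pin',.08),('pin_rest',.06),('swing_arm',.089),('stand',.014)]:
  for s in silhouettes('wrist',q)[:2]:
      v,u=np.nonzero(s['mask']);print(q,round(s['conf'],2),s['extent'],u.mean().round(1),v.mean().round(1),hitw(w,u.mean(),v.mean(),z).round(4))
E
```

```text
clock: 2.32
tool_pos: [0.5292, 0.3176, 0.231]
tcp_rot: [[-0.957, 0.29, 0.001], [0.29, 0.957, -0.001], [-0.001, -0.001, -1.0]]
contact_force: [-1.0, 0.7, -0.0]
opening: 0.0595
gripper_force: 0.0
[0.52919025 0.31764019 0.23101412] [[-0.957  0.29   0.001]
 [ 0.29   0.957 -0.001]
 [-0.001 -0.001 -1.   ]] [-0.48219671  0.68149392 -0.23970196  1.5893695   0.1952147   0.89423377
  0.48373128]
[0.45468826 0.34019265 0.37376087]
pin 0.9 [260.1, 160.3, 276.8, 180.9] 269.5 172.0 [0.5279 0.3311 0.08  ]
pin 0.23 [244.5, 138.1, 297.3, 193.9] 268.9 164.4 [0.5202 0.3327 0.08  ]
pin_rest 0.71 [239.4, 138.4, 295.6, 196.6] 268.8 165.0 [0.5252 0.3318 0.06  ]
pin_rest 0.24 [192.6, 274.2, 227.7, 334.2] 209.9 302.0 [0.6809 0.2057 0.06  ]
swing_arm 0.56 [26.8, 219.0, 164.5, 282.3] 93.0 254.3 [0.5611 0.0959 0.089 ]
stand 0.93 [25.0, 174.1, 185.9, 280.3] 112.8 221.8 [0.5483 0.0951 0.014 ]
stand 0.54 [262.2, 157.2, 278.7, 184.7] 269.8 171.4 [0.5438 0.3296 0.014 ]
```

View pics/w2.png

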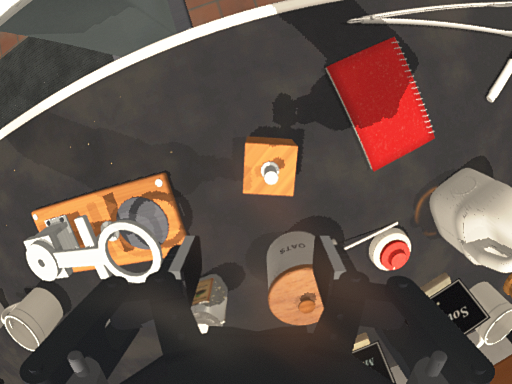

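```bash
python3 -m handwheel '[{"dx":0.008,"dy":0.016,"dz":0.1,"yaw":0,"fingers":0.4},{"dx":0.008,"dy":0.017,"dz":0.11,"yaw":0,"fingers":0.4},{"dx":0.008,"dy":0.017,"dz":0.11,"yaw":0,"fingers":0.4},{"dx":0,"dy":0,"dz":0,"yaw":0,"fingers":0.4},{"dx":0,"dy":0,"dz":0,"yaw":0,"fingers":0.4},{"dx":0,"dy":0,"dz":0,"yaw":0,"fingers":0.4}]'
python3 - <<'E'
from h import *
w=get_image('wrist');save(w,'w3');R=np.array(w['R'])
for q,z in[('pin',.08),('pin_rest',.06)]:
  for s in silhouettes('wrist',q)[:1]:
      v,u=np.nonzero(s['mask']);print(q,round(s['conf'],2),s['extent'],u.mean().round(1),v.mean().round(1),hitw(w,u.mean(),v.mean(),z).round(4))
      c=w['image'][100:300,180:340];cv2.imwrite('pics/c3.png',cv2.resize(c,None,fx=3,fy=3)[:,:,::-1])
t=get_image('top')
for q,z in[('stand',.014),('swing_arm',.085)]:
  s=silhouettes('top',q)[0];v,u=np.nonzero(s['mask'])
  P=np.array([hit(t,a,b,z)[:2] for a,b in zip(u,v)],np.float32)
  r=cv2.minAreaRect(P);print(q,r)
E
```

```text
clock: 3.07
tool_pos: [0.5249, 0.3353, 0.1527]
tcp_rot: [[-0.959, 0.283, 0.002], [0.283, 0.959, 0.001], [-0.001, 0.002, -1.0]]
contact_force: [0.7, 1.2, -0.5]
opening: 0.0514
gripper_force: 0.0
pin 0.68 [244.1, 188.2, 264.7, 226.2] 253.5 207.9 [0.5281 0.3315 0.08  ]
pin_rest 0.84 [221.5, 157.1, 290.4, 232.4] 254.8 192.1 [0.5221 0.3342 0.06  ]
stand ((0.5568212866783142, 0.06353923678398132), (0.2604699730873108, 0.12240451574325562), 86.84610748291016)
swing_arm ((0.559137761592865, 0.07447637617588043), (0.21948669850826263, 0.0816933810710907), 78.57425689697266)
```

View pics/c3.png

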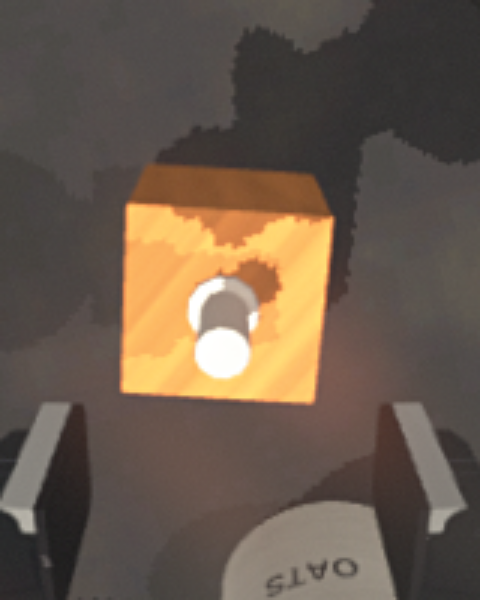

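```bash
python3 - <<'E'
from h import *
w=get_image('wrist');
print(hitw(w,254,217.3,.094),hitw(w,254.7,202.7,.064),hitw(w,254.7,201,.06))
o=get_obs();print(o['tool_pos'],o['joint_positions'])
t=get_image('top');im=cv2.resize(t['image'][155:235,185:305],None,fx=6,fy=6,interpolation=cv2.INTER_CUBIC);cv2.imwrite('pics/t2.png',im[:,:,::-1])
E
```

```text
[0.53028283 0.33069711 0.094     ] [0.52984136 0.33117815 0.064     ] [0.52976318 0.33117655 0.06      ]
[0.52490826 0.33446409 0.15214247] [-0.52139804  0.7846683  -0.21675559  1.64719899  0.22919991  0.73331852
  0.43524324]
```

View pics/t2.png

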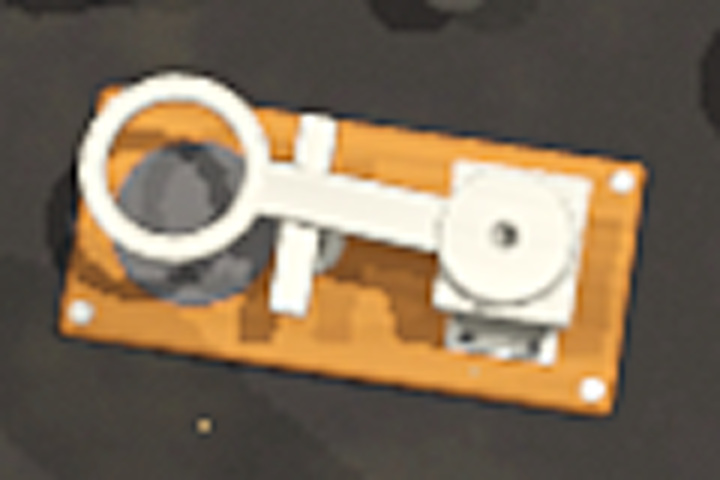

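```bash
python3 -m handwheel '[{"dx":-0.012,"dy":-0.004,"dz":0,"yaw":-0.07,"fingers":0.4},{"dx":-0.012,"dy":-0.004,"dz":0,"yaw":-0.077,"fingers":0.4},{"dx":0,"dy":0,"dz":0.1,"yaw":0,"fingers":0.5},{"dx":0,"dy":0,"dz":0.1,"yaw":0,"fingers":0.5},{"dx":0,"dy":0,"dz":0.08,"yaw":0,"fingers":0.5},{"dx":0,"dy":0,"dz":0.05,"yaw":0,"fingers":0.5},{"dx":0,"dy":0,"dz":0,"yaw":0,"fingers":0.5},{"dx":0,"dy":0,"dz":0,"yaw":0,"fingers":0.5},{"dx":0,"dy":0,"dz":0,"yaw":0,"fingers":0.5}]'
python3 - <<'E'
from h import *
w=get_image('wrist');cv2.imwrite('pics/w4.png',w['image'][:,:,::-1])
s=silhouettes('wrist','pin')[0];print(s['conf'],s['extent'])
E
```

```text
clock: 4.22
tool_pos: [0.5306, 0.3318, 0.07]
tcp_rot: [[-0.998, 0.057, 0.002], [0.057, 0.998, 0.001], [-0.002, 0.002, -1.0]]
contact_force: [0.2, 0.7, -0.0]
opening: 0.0427
gripper_force: 0.0Traceback (most recent call last):
  File "<stdin>", line 3, in <module>
IndexError: list index out of range
```

View pics/w4.png

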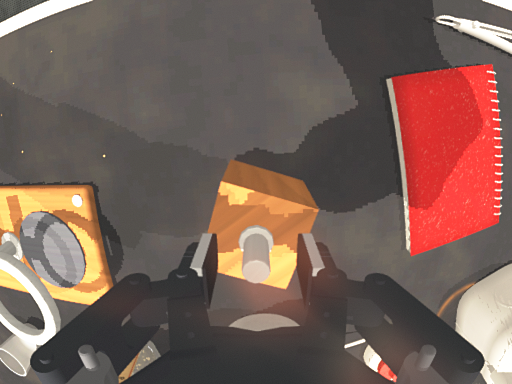

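The knob at (256,258) is centred between the fingers at 205 and 312. Closing, then lifting.

```bash
python3 -m handwheel '[{"dx":0,"dy":0,"dz":0,"yaw":0,"fingers":1},{"dx":0,"dy":0,"dz":0,"yaw":0,"fingers":1},{"dx":0,"dy":0,"dz":0,"yaw":0,"fingers":1},{"dx":0,"dy":0,"dz":0,"yaw":0,"fingers":1},{"dx":0,"dy":0,"dz":0,"yaw":0,"fingers":1},{"dx":0,"dy":0,"dz":0,"yaw":0,"fingers":1},{"dx":0,"dy":0,"dz":0,"yaw":0,"fingers":1},{"dx":0,"dy":0,"dz":0,"yaw":0,"fingers":1}]' 80
python3 -m handwheel '[{"dx":0,"dy":0,"dz":-0.08,"yaw":0,"fingers":1},{"dx":0,"dy":0,"dz":-0.12,"yaw":0,"fingers":1},{"dx":0,"dy":0,"dz":-0.12,"yaw":0,"fingers":1},{"dx":0,"dy":0,"dz":-0.12,"yaw":0,"fingers":1},{"dx":0,"dy":0,"dz":0,"yaw":0,"fingers":1},{"dx":0,"dy":0,"dz":0,"yaw":0,"fingers":1}]'
python3 - <<'E'
from h import *
t=get_image('top')
# from t2 crop, /6 + offset
f=lambda a,b,z: hit(t,185+a/6-.4,155+b/6-.4,z).round(4)
for n,z,L in [('board',.014,[(103,88),(645,167),(610,413),(62,335)]),('plate',.075,[(455,160),(592,180),(572,325),(435,300)]),('hole',.089,[(505,235)]),('ring',.085,[(174,165)])]:
  P=np.array([f(a,b,z) for a,b in L]);print(n,P[:,:2].tolist(),P.mean(0))
E
```

```text
clock: 4.98
tool_pos: [0.5302, 0.3313, 0.0698]
tcp_rot: [[-0.998, 0.057, 0.001], [0.057, 0.998, 0.001], [-0.001, 0.001, -1.0]]
contact_force: [-0.6, -0.5, 5.5]
opening: 0.0111
gripper_force: 78.0
clock: 5.48
tool_pos: [0.5308, 0.3318, 0.1806]
tcp_rot: [[-0.998, 0.057, 0.003], [0.057, 0.998, 0.002], [-0.003, 0.003, -1.0]]
contact_force: [-0.5, -0.0, -0.9]
opening: 0.0111
gripper_force: 78.3
board [[0.6234, 0.1896], [0.6084, -0.0691], [0.4906, -0.062], [0.5038, 0.1947]] [0.55655 0.0633  0.014  ]
plate [[0.5894, 0.0188], [0.5858, -0.0431], [0.5194, -0.0397], [0.5251, 0.0217]] [ 0.554925 -0.010575  0.075   ]
hole [[0.5543, -0.0066]] [ 0.5543 -0.0066  0.089 ]
ring [[0.5734, 0.1427]] [0.5734 0.1427 0.085 ]
```

```bash
python3 -m handwheel '[{"dx":-0.024,"dy":-0.15,"dz":-0.01,"yaw":0,"fingers":1},{"dx":-0.024,"dy":-0.15,"dz":-0.01,"yaw":0,"fingers":1},{"dx":-0.024,"dy":-0.15,"dz":-0.01,"yaw":0,"fingers":1},{"dx":-0.024,"dy":-0.15,"dz":-0.01,"yaw":0,"fingers":1},{"dx":-0.024,"dy":-0.15,"dz":-0.01,"yaw":0,"fingers":1},{"dx":-0.024,"dy":-0.15,"dz":-0.01,"yaw":0,"fingers":1},{"dx":-0.024,"dy":-0.15,"dz":-0.01,"yaw":0,"fingers":1},{"dx":-0.024,"dy":-0.15,"dz":-0.01,"yaw":0,"fingers":1},{"dx":0,"dy":0,"dz":0,"yaw":0,"fingers":1},{"dx":0,"dy":0,"dz":0,"yaw":0,"fingers":1},{"dx":0,"dy":0,"dz":0,"yaw":0,"fingers":1}]'
python3 - <<'E'
from h import *
w=get_image('wrist');cv2.imwrite('pics/w5.png',cv2.resize(w['image'][40:384,100:456],None,fx=1.7,fy=1.7)[:,:,::-1])
import pickle;pickle.dump((w,get_obs()),open('w5.pkl','wb'))
E
```

```text
clock: 6.45
tool_pos: [0.5598, 0.0291, 0.1975]
tcp_rot: [[-0.998, 0.057, -0.003], [0.057, 0.998, 0.001], [0.003, 0.001, -1.0]]
contact_force: [0.3, 0.9, -1.0]
opening: 0.0112
gripper_force: 78.5
```

View pics/w5.png

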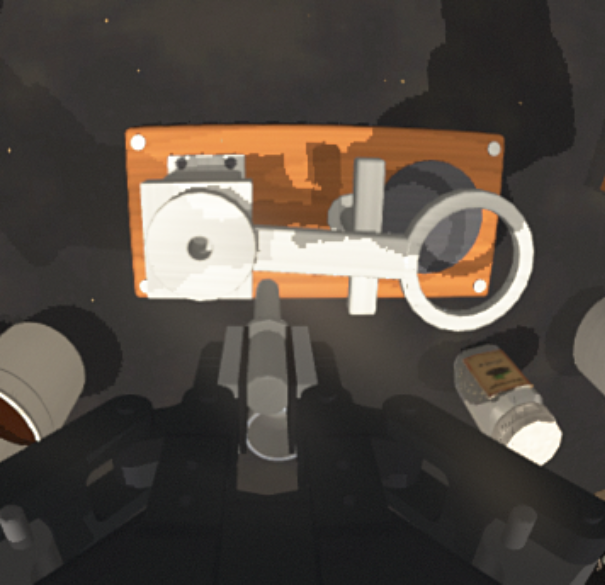

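The pin is held upright, tip at about crop (268,282). The eye's hole is at (200,248) and the plate corners are at (141,183), (252,181), (252,298) and (148,298).

```bash
python3 - <<'E'
from h import *
import pickle;w,o=pickle.load(open('w5.pkl','rb'))
f=lambda a,b,z: hitw(w,100+a/1.7-.2,40+b/1.7-.2,z).round(4)
for n,z,L in [('board',.014,[(125,129),(503,134),(491,297),(136,296)]),('plate',.075,[(141,183),(252,181),(252,298),(148,298)]),('hole',.089,[(200,248)]),('eye',.089,[(147,245),(258,245),(201,190),(203,300)]),('ring',.085,[(468,261)]),('bar',.075,[(355,159),(384,159),(349,314),(376,314)])]:
  P=np.array([f(a,b,z) for a,b in L]);print(n,P[:,:2].tolist(),P.mean(0))
print(o['tool_pos'], f(268,280,o['tool_pos'][2]-.06))
E
```

```text
board [[0.4912, -0.0603], [0.5049, 0.1953], [0.625, 0.193], [0.6082, -0.0669]] [0.557325 0.065275 0.014   ]
plate [[0.5197, -0.0368], [0.5228, 0.0233], [0.5892, 0.019], [0.5863, -0.041]] [ 0.5545   -0.008875  0.075   ]
hole [[0.5541, -0.0055]] [ 0.5541 -0.0055  0.089 ]
eye [[0.5508, -0.0337], [0.5543, 0.0249], [0.5237, -0.0022], [0.5834, -0.0067]] [ 0.55305  -0.004425  0.089   ]
ring [[0.571, 0.1415]] [0.571  0.1415 0.085 ]
bar [[0.5137, 0.0786], [0.5141, 0.0944], [0.6025, 0.0743], [0.6037, 0.0903]] [0.5585 0.0844 0.075 ]
[0.55987292 0.03034825 0.19776615] [0.5561 0.0298 0.1378]
```

```bash
python3 -m handwheel '[{"dx":0.008,"dy":-0.07,"dz":0,"yaw":0,"fingers":1},{"dx":0.008,"dy":-0.073,"dz":0,"yaw":0,"fingers":1},{"dx":0,"dy":0,"dz":0.06,"yaw":0,"fingers":1},{"dx":0,"dy":0,"dz":0.06,"yaw":0,"fingers":1},{"dx":0,"dy":0,"dz":0.03,"yaw":0,"fingers":1},{"dx":0,"dy":0,"dz":0,"yaw":0,"fingers":1},{"dx":0,"dy":0,"dz":0,"yaw":0,"fingers":1},{"dx":0,"dy":0,"dz":0,"yaw":0,"fingers":1}]'
python3 - <<'E'
from h import *
w=get_image('wrist');cv2.imwrite('pics/w6.png',cv2.resize(w['image'][140:310,160:360],None,fx=3.5,fy=3.5)[:,:,::-1])
E
```

```text
clock: 7.17
tool_pos: [0.5551, -0.0055, 0.1617]
tcp_rot: [[-0.998, 0.055, 0.001], [0.055, 0.998, 0.001], [-0.001, 0.001, -1.0]]
contact_force: [-0.7, 0.3, -0.4]
opening: 0.0113
gripper_force: 78.5
```

View pics/w6.png

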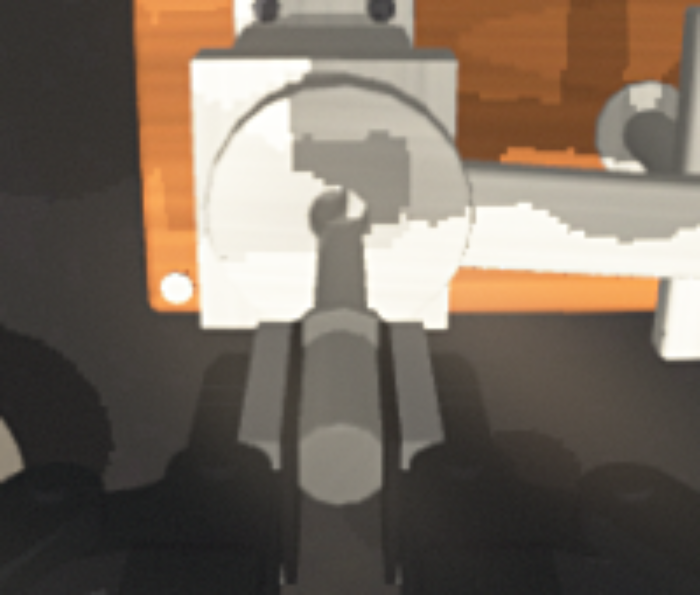

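```bash
python3 - <<'E'
from h import *
w=get_image('wrist');o=get_obs();R=np.array(w['R']);t=np.array(w['t'])
f=lambda a,b,z: hitw(w,160+a/3.5-.36,140+b/3.5-.36,z).round(4)
print(o['tool_pos'])
print('hole L,R,top',f(310,212,.089),f(371,212,.089),f(340,187,.089))
z=o['tool_pos'][2]-.06
print('tip edge',f(343,224,z),'shank sides L,R low',f(320,250,z+.01),f(366,250,z+.01))
print('plate',f(191,60,.075),f(458,60,.075),f(449,328,.075),f(201,328,.075))
print('eye l,r',f(207,200,.089),f(471,200,.089),'eye top',f(340,78,.089))
def pr(X):
    p=R@X+t;th=np.arctan2(np.hypot(p[0],p[1]),p[2]);r=w['fx']*th/np.hypot(p[0],p[1]);return ((np.array([w['cx']+r*p[0],w['cy']+r*p[1]])-[160,140]+.36)*3.5).round(0)
for dx in(-.0042,0,.0042):print(pr(np.array([o['tool_pos'][0]+dx,o['tool_pos'][1],z])))
E
```

```text
[ 0.55528918 -0.00601549  0.16199148]
hole L,R,top [ 0.5528 -0.0122  0.089 ] [0.5535 0.0012 0.089 ] [ 0.5474 -0.0053  0.089 ]
tip edge [ 0.5512 -0.0049  0.102 ] shank sides L,R low [ 0.5528 -0.0096  0.112 ] [ 5.533e-01 -5.000e-04  1.120e-01]
plate [ 0.52   -0.0375  0.075 ] [0.5233 0.0226 0.075 ] [0.5897 0.0191 0.075 ] [ 0.5864 -0.0417  0.075 ]
eye l,r [ 0.5488 -0.0347  0.089 ] [0.552  0.0233 0.089 ] eye top [ 0.5232 -0.004   0.089 ]
[338. 224.]
[339. 243.]
[340. 261.]
```

The tip (edge at crop (343,224)) is about 1.5 mm beyond the hole's centre. I'll correct that and lower in small steps.

```bash
python3 -m handwheel '[{"dx":0.006,"dy":-0.002,"dz":0,"yaw":0,"fingers":1},{"dx":0,"dy":0,"dz":0.02,"yaw":0,"fingers":1},{"dx":0,"dy":0,"dz":0.016,"yaw":0,"fingers":1},{"dx":0,"dy":0,"dz":0.004,"yaw":0,"fingers":1},{"dx":0,"dy":0,"dz":0,"yaw":0,"fingers":1}]'
python3 -m handwheel '[{"dx":0,"dy":0,"dz":0.002,"yaw":0,"fingers":1},{"dx":0,"dy":0,"dz":0.002,"yaw":0,"fingers":1},{"dx":0,"dy":0,"dz":0.002,"yaw":0,"fingers":1},{"dx":0,"dy":0,"dz":0,"yaw":0,"fingers":1}]'
python3 -m handwheel '[{"dx":0,"dy":0,"dz":0.002,"yaw":0,"fingers":1},{"dx":0,"dy":0,"dz":0.002,"yaw":0,"fingers":1},{"dx":0,"dy":0,"dz":0,"yaw":0,"fingers":1}]'
```

```text
clock: 7.68
tool_pos: [0.5527, -0.0071, 0.1507]
tcp_rot: [[-0.998, 0.057, -0.001], [0.057, 0.998, -0.0], [0.001, -0.0, -1.0]]
contact_force: [-0.4, -0.1, -1.6]
opening: 0.0113
gripper_force: 78.5
clock: 8.02
tool_pos: [0.5532, -0.007, 0.1497]
tcp_rot: [[-0.998, 0.057, 0.0], [0.057, 0.998, 0.0], [-0.0, 0.0, -1.0]]
contact_force: [0.0, 0.0, -0.9]
opening: 0.0114
gripper_force: 78.5
clock: 8.27
tool_pos: [0.5531, -0.007, 0.1487]
tcp_rot: [[-0.998, 0.057, -0.0], [0.057, 0.998, 0.0], [0.0, 0.0, -1.0]]
contact_force: [0.1, -0.2, -1.4]
opening: 0.0114
gripper_force: 78.5
```

```bash
python3 -m handwheel '[{"dx":0,"dy":0,"dz":0.002,"yaw":0,"fingers":1},{"dx":0,"dy":0,"dz":0.002,"yaw":0,"fingers":1},{"dx":0,"dy":0,"dz":0,"yaw":0,"fingers":1}]'
python3 -m handwheel '[{"dx":0,"dy":0,"dz":0.002,"yaw":0,"fingers":1},{"dx":0,"dy":0,"dz":0.002,"yaw":0,"fingers":1},{"dx":0,"dy":0,"dz":0,"yaw":0,"fingers":1}]'
```

```text
clock: 8.52
tool_pos: [0.5532, -0.007, 0.1477]
tcp_rot: [[-0.998, 0.057, -0.0], [0.057, 0.998, 0.0], [0.0, 0.0, -1.0]]
contact_force: [-0.8, -0.0, -0.2]
opening: 0.0112
gripper_force: 78.5
clock: 8.77
tool_pos: [0.5531, -0.007, 0.1467]
tcp_rot: [[-0.998, 0.057, -0.0], [0.057, 0.998, 0.0], [0.0, 0.0, -1.0]]
contact_force: [0.1, -0.0, -2.2]
opening: 0.0115
gripper_force: 78.5
```

```bash
python3 -m handwheel '[{"dx":0,"dy":0,"dz":0.004,"yaw":0,"fingers":1},{"dx":0,"dy":0,"dz":0.002,"yaw":0,"fingers":1},{"dx":0,"dy":0,"dz":0,"yaw":0,"fingers":1}]'
python3 -m handwheel '[{"dx":0,"dy":0,"dz":0.004,"yaw":0,"fingers":1},{"dx":0,"dy":0,"dz":0.004,"yaw":0,"fingers":1},{"dx":0,"dy":0,"dz":0.004,"yaw":0,"fingers":1},{"dx":0,"dy":0,"dz":0,"yaw":0,"fingers":1}]'
```

```text
clock: 9.02
tool_pos: [0.5531, -0.007, 0.1452]
tcp_rot: [[-0.998, 0.057, -0.0], [0.057, 0.998, 0.0], [0.0, 0.0, -1.0]]
contact_force: [-0.5, -0.9, -1.5]
opening: 0.0115
gripper_force: 78.5
clock: 9.35
tool_pos: [0.5531, -0.007, 0.1421]
tcp_rot: [[-0.998, 0.057, -0.0], [0.057, 0.998, 0.0], [0.0, 0.0, -1.0]]
contact_force: [-0.1, 1.2, -1.1]
opening: 0.0112
gripper_force: 78.5
```

```bash
python3 -m handwheel '[{"dx":0,"dy":0,"dz":0.004,"yaw":0,"fingers":1},{"dx":0,"dy":0,"dz":0.004,"yaw":0,"fingers":1},{"dx":0,"dy":0,"dz":0.004,"yaw":0,"fingers":1},{"dx":0,"dy":0,"dz":0,"yaw":0,"fingers":1}]'
python3 -m handwheel '[{"dx":-0.002,"dy":-0.003,"dz":0,"yaw":0,"fingers":1},{"dx":-0.002,"dy":-0.003,"dz":0,"yaw":0,"fingers":1},{"dx":-0.002,"dy":-0.003,"dz":0,"yaw":0,"fingers":1},{"dx":-0.002,"dy":-0.003,"dz":0,"yaw":0,"fingers":1},{"dx":0,"dy":0,"dz":0,"yaw":0,"fingers":1}]'
```

```text
clock: 9.68
tool_pos: [0.5531, -0.007, 0.1391]
tcp_rot: [[-0.998, 0.057, -0.0], [0.057, 0.998, 0.0], [0.0, 0.0, -1.0]]
contact_force: [0.3, 0.7, -0.7]
opening: 0.0114
gripper_force: 78.5
clock: 10.1
tool_pos: [0.5551, -0.0102, 0.1393]
tcp_rot: [[-0.998, 0.057, 0.0], [0.057, 0.998, 0.0], [-0.0, 0.0, -1.0]]
contact_force: [0.0, 0.3, -0.5]
opening: 0.0114
gripper_force: 78.4
```

```bash
python3 -m handwheel '[{"dx":0,"dy":0,"dz":0.004,"yaw":0,"fingers":1},{"dx":0,"dy":0,"dz":0.002,"yaw":0,"fingers":1},{"dx":0,"dy":0,"dz":0,"yaw":0,"fingers":1}]'
python3 -m handwheel '[{"dx":0,"dy":0,"dz":0.001,"yaw":0,"fingers":1},{"dx":0,"dy":0,"dz":0.001,"yaw":0,"fingers":1},{"dx":0,"dy":0,"dz":0,"yaw":0,"fingers":1}]'
```

```text
clock: 10.35
tool_pos: [0.5551, -0.0102, 0.1377]
tcp_rot: [[-0.998, 0.057, 0.0], [0.057, 0.998, 0.0], [-0.0, 0.0, -1.0]]
contact_force: [-0.1, 0.5, -0.2]
opening: 0.0115
gripper_force: 78.4
clock: 10.6
tool_pos: [0.555, -0.0102, 0.1373]
tcp_rot: [[-0.998, 0.057, 0.0], [0.057, 0.998, -0.0], [-0.0, -0.0, -1.0]]
contact_force: [0.3, 0.4, -0.5]
opening: 0.0113
gripper_force: 78.4
```

```bash
for i in 1; do python3 -m handwheel '[{"dx":0,"dy":0,"dz":0.002,"yaw":0,"fingers":1},{"dx":0,"dy":0,"dz":0.002,"yaw":0,"fingers":1},{"dx":0,"dy":0,"dz":0,"yaw":0,"fingers":1}]'; done
python3 -m handwheel '[{"dx":0,"dy":0,"dz":0.001,"yaw":0,"fingers":1},{"dx":0,"dy":0,"dz":0.001,"yaw":0,"fingers":1},{"dx":0,"dy":0,"dz":0,"yaw":0,"fingers":1}]'
```

```text
clock: 10.85
tool_pos: [0.555, -0.0102, 0.1362]
tcp_rot: [[-0.998, 0.057, -0.0], [0.057, 0.998, 0.0], [0.0, 0.0, -1.0]]
contact_force: [-0.5, 1.0, -0.7]
opening: 0.0115
gripper_force: 78.4
clock: 11.1
tool_pos: [0.555, -0.0102, 0.1357]
tcp_rot: [[-0.998, 0.057, 0.0], [0.057, 0.998, 0.0], [-0.0, 0.0, -1.0]]
contact_force: [0.1, 1.1, -1.8]
opening: 0.0111
gripper_force: 78.4
```

```bash
python3 -m handwheel '[{"dx":0,"dy":0,"dz":0.001,"yaw":0,"fingers":1},{"dx":0,"dy":0,"dz":0,"yaw":0,"fingers":1}]'
```

```text
clock: 11.27
tool_pos: [0.555, -0.0102, 0.1355]
tcp_rot: [[-0.998, 0.057, -0.0], [0.057, 0.998, 0.0], [0.0, 0.0, -1.0]]
contact_force: [1.1, 0.1, -1.3]
opening: 0.0115
gripper_force: 78.5
```

```bash
python3 -m handwheel '[{"dx":0,"dy":0,"dz":0.001,"yaw":0,"fingers":1},{"dx":0,"dy":0,"dz":0.001,"yaw":0,"fingers":1},{"dx":0,"dy":0,"dz":0,"yaw":0,"fingers":1}]'
```

```text
clock: 11.52
tool_pos: [0.555, -0.0102, 0.135]
tcp_rot: [[-0.998, 0.057, -0.0], [0.057, 0.998, 0.0], [0.0, 0.0, -1.0]]
contact_force: [-0.2, 1.1, -0.2]
opening: 0.0113
gripper_force: 78.5
```

```bash
python3 -m handwheel '[{"dx":0,"dy":0,"dz":0.001,"yaw":0,"fingers":1},{"dx":0,"dy":0,"dz":0.001,"yaw":0,"fingers":1},{"dx":0,"dy":0,"dz":0,"yaw":0,"fingers":1}]'
```

```text
clock: 11.77
tool_pos: [0.555, -0.0101, 0.1345]
tcp_rot: [[-0.998, 0.057, -0.0], [0.057, 0.998, 0.0], [0.0, 0.0, -1.0]]
contact_force: [0.8, 0.7, -1.4]
opening: 0.0114
gripper_force: 78.5
```

```bash
python3 -m handwheel '[{"dx":0,"dy":0,"dz":0.001,"yaw":0,"fingers":1},{"dx":0,"dy":0,"dz":0,"yaw":0,"fingers":1}]'
```

```text
clock: 11.93
tool_pos: [0.555, -0.0101, 0.1342]
tcp_rot: [[-0.998, 0.057, -0.0], [0.057, 0.998, 0.0], [0.0, 0.0, -1.0]]
contact_force: [0.6, 0.4, -0.7]
opening: 0.0115
gripper_force: 78.5
```

```bash
python3 -m handwheel '[{"dx":0,"dy":0,"dz":0.001,"yaw":0,"fingers":1},{"dx":0,"dy":0,"dz":0.001,"yaw":0,"fingers":1},{"dx":0,"dy":0,"dz":0,"yaw":0,"fingers":1}]'
```

```text
clock: 12.18
tool_pos: [0.555, -0.0102, 0.1337]
tcp_rot: [[-0.998, 0.057, -0.0], [0.057, 0.998, 0.0], [0.0, 0.0, -1.0]]
contact_force: [0.4, 0.5, -0.2]
opening: 0.0113
gripper_force: 78.5
```

```bash
python3 -m handwheel '[{"dx":0,"dy":0,"dz":0.001,"yaw":0,"fingers":1},{"dx":0,"dy":0,"dz":0.001,"yaw":0,"fingers":1},{"dx":0,"dy":0,"dz":0,"yaw":0,"fingers":1}]'
```

```text
clock: 12.43
tool_pos: [0.555, -0.0102, 0.1332]
tcp_rot: [[-0.998, 0.057, -0.0], [0.057, 0.998, 0.0], [0.0, 0.0, -1.0]]
contact_force: [-0.1, 0.6, -0.4]
opening: 0.0116
gripper_force: 78.5
```

```bash
python3 -m handwheel '[{"dx":0,"dy":0,"dz":0.001,"yaw":0,"fingers":1},{"dx":0,"dy":0,"dz":0.001,"yaw":0,"fingers":1},{"dx":0,"dy":0,"dz":0,"yaw":0,"fingers":1}]'
```

```text
clock: 12.68
tool_pos: [0.555, -0.0101, 0.1327]
tcp_rot: [[-0.998, 0.057, -0.0], [0.057, 0.998, 0.0], [0.0, 0.0, -1.0]]
contact_force: [-0.1, 0.4, 0.1]
opening: 0.0111
gripper_force: 78.5
```

```bash
python3 -m handwheel '[{"dx":0,"dy":0,"dz":0.001,"yaw":0,"fingers":1},{"dx":0,"dy":0,"dz":0.001,"yaw":0,"fingers":1},{"dx":0,"dy":0,"dz":0.001,"yaw":0,"fingers":1},{"dx":0,"dy":0,"dz":0,"yaw":0,"fingers":1}]'
```

```text
clock: 13.02
tool_pos: [0.555, -0.0101, 0.132]
tcp_rot: [[-0.998, 0.057, -0.0], [0.057, 0.998, 0.0], [0.0, 0.0, -1.0]]
contact_force: [0.8, 0.5, -0.4]
opening: 0.0114
gripper_force: 78.5
```

```bash
python3 -m handwheel '[{"dx":0,"dy":0,"dz":0.002,"yaw":0,"fingers":1},{"dx":0,"dy":0,"dz":0.002,"yaw":0,"fingers":1},{"dx":0,"dy":0,"dz":0,"yaw":0,"fingers":1}]'
```

```text
clock: 13.27
tool_pos: [0.555, -0.0101, 0.1309]
tcp_rot: [[-0.998, 0.057, -0.0], [0.057, 0.998, 0.0], [0.0, 0.0, -1.0]]
contact_force: [0.6, 0.6, -0.9]
opening: 0.0111
gripper_force: 78.5
```

```bash
python3 -m handwheel '[{"dx":0,"dy":0,"dz":0.002,"yaw":0,"fingers":1},{"dx":0,"dy":0,"dz":0.002,"yaw":0,"fingers":1},{"dx":0,"dy":0,"dz":0,"yaw":0,"fingers":1}]'
```

```text
clock: 13.52
tool_pos: [0.5549, -0.0102, 0.1299]
tcp_rot: [[-0.998, 0.057, -0.0], [0.057, 0.998, 0.0], [0.0, 0.0, -1.0]]
contact_force: [0.4, 1.0, -1.1]
opening: 0.0113
gripper_force: 78.5
```

```bash
python3 -m handwheel '[{"dx":0,"dy":0,"dz":0.004,"yaw":0,"fingers":1},{"dx":0,"dy":0,"dz":0.004,"yaw":0,"fingers":1},{"dx":0,"dy":0,"dz":0.004,"yaw":0,"fingers":1},{"dx":0,"dy":0,"dz":0.004,"yaw":0,"fingers":1},{"dx":0,"dy":0,"dz":0,"yaw":0,"fingers":1}]'
```

```text
clock: 13.93
tool_pos: [0.5549, -0.0101, 0.1258]
tcp_rot: [[-0.998, 0.057, -0.0], [0.057, 0.998, 0.0], [0.0, 0.0, -1.0]]
contact_force: [-0.4, 0.4, -0.8]
opening: 0.0114
gripper_force: 78.5
```

```bash
python3 -m handwheel '[{"dx":0,"dy":0,"dz":0.004,"yaw":0,"fingers":1},{"dx":0,"dy":0,"dz":0.004,"yaw":0,"fingers":1},{"dx":0,"dy":0,"dz":0.004,"yaw":0,"fingers":1},{"dx":0,"dy":0,"dz":0.004,"yaw":0,"fingers":1},{"dx":0,"dy":0,"dz":0.004,"yaw":0,"fingers":1},{"dx":0,"dy":0,"dz":0.004,"yaw":0,"fingers":1},{"dx":0,"dy":0,"dz":0.004,"yaw":0,"fingers":1},{"dx":0,"dy":0,"dz":0.004,"yaw":0,"fingers":1},{"dx":0,"dy":0,"dz":0,"yaw":0,"fingers":1}]'
```

```text
clock: 14.68
tool_pos: [0.5549, -0.0101, 0.1178]
tcp_rot: [[-0.998, 0.057, -0.0], [0.057, 0.998, 0.0], [0.0, 0.0, -1.0]]
contact_force: [0.2, 1.2, -1.2]
opening: 0.0116
gripper_force: 78.5
```

```bash
python3 -m handwheel '[{"dx":0,"dy":0,"dz":0.004,"yaw":0,"fingers":1},{"dx":0,"dy":0,"dz":0.004,"yaw":0,"fingers":1},{"dx":0,"dy":0,"dz":0.004,"yaw":0,"fingers":1},{"dx":0,"dy":0,"dz":0.004,"yaw":0,"fingers":1},{"dx":0,"dy":0,"dz":0.004,"yaw":0,"fingers":1},{"dx":0,"dy":0,"dz":0.004,"yaw":0,"fingers":1},{"dx":0,"dy":0,"dz":0.004,"yaw":0,"fingers":1},{"dx":0,"dy":0,"dz":0.004,"yaw":0,"fingers":1},{"dx":0,"dy":0,"dz":0,"yaw":0,"fingers":1}]'
```

```text
clock: 15.43
tool_pos: [0.5549, -0.0101, 0.1098]
tcp_rot: [[-0.998, 0.057, -0.0], [0.057, 0.998, 0.0], [0.0, 0.0, -1.0]]
contact_force: [0.9, 0.7, -1.2]
opening: 0.0112
gripper_force: 78.5
```

Running free in the hole. The collar should seat at TCP of about 0.099.

```bash
python3 -m handwheel '[{"dx":0,"dy":0,"dz":0.004,"yaw":0,"fingers":1},{"dx":0,"dy":0,"dz":0.004,"yaw":0,"fingers":1},{"dx":0,"dy":0,"dz":0.004,"yaw":0,"fingers":1},{"dx":0,"dy":0,"dz":0.004,"yaw":0,"fingers":1},{"dx":0,"dy":0,"dz":0.004,"yaw":0,"fingers":1},{"dx":0,"dy":0,"dz":0.004,"yaw":0,"fingers":1},{"dx":0,"dy":0,"dz":0.004,"yaw":0,"fingers":1},{"dx":0,"dy":0,"dz":0,"yaw":0,"fingers":1}]'
```

```text
clock: 16.1
tool_pos: [0.555, -0.0101, 0.1028]
tcp_rot: [[-0.998, 0.057, -0.0], [0.057, 0.998, 0.0], [0.0, 0.0, -1.0]]
contact_force: [1.1, 1.2, -0.7]
opening: 0.0112
gripper_force: 78.5
```

```bash
python3 -m handwheel '[{"dx":0,"dy":0,"dz":0.002,"yaw":0,"fingers":1},{"dx":0,"dy":0,"dz":0.002,"yaw":0,"fingers":1},{"dx":0,"dy":0,"dz":0.002,"yaw":0,"fingers":1},{"dx":0,"dy":0,"dz":0,"yaw":0,"fingers":1}]'
```

```text
clock: 16.43
tool_pos: [0.555, -0.0101, 0.1015]
tcp_rot: [[-0.998, 0.057, 0.0], [0.057, 0.998, 0.0], [-0.0, 0.0, -1.0]]
contact_force: [-0.3, 1.5, -2.5]
opening: 0.0112
gripper_force: 78.5
```

```bash
python3 -m handwheel '[{"dx":0,"dy":0,"dz":0.001,"yaw":0,"fingers":1},{"dx":0,"dy":0,"dz":0.001,"yaw":0,"fingers":1},{"dx":0,"dy":0,"dz":0,"yaw":0,"fingers":1}]'
```

```text
clock: 16.68
tool_pos: [0.555, -0.0101, 0.101]
tcp_rot: [[-0.998, 0.057, 0.0], [0.057, 0.998, 0.0], [-0.0, 0.0, -1.0]]
contact_force: [0.9, 0.4, -0.5]
opening: 0.0113
gripper_force: 78.5
```

```bash
python3 -m handwheel '[{"dx":0,"dy":0,"dz":0.001,"yaw":0,"fingers":1},{"dx":0,"dy":0,"dz":0,"yaw":0,"fingers":1}]'
```

```text
clock: 16.85
tool_pos: [0.555, -0.0101, 0.1008]
tcp_rot: [[-0.998, 0.057, 0.0], [0.057, 0.998, 0.0], [-0.0, 0.0, -1.0]]
contact_force: [-0.3, 0.8, -0.7]
opening: 0.0112
gripper_force: 78.5
```

```bash
python3 -m handwheel '[{"dx":0,"dy":0,"dz":0.001,"yaw":0,"fingers":1},{"dx":0,"dy":0,"dz":0.001,"yaw":0,"fingers":1},{"dx":0,"dy":0,"dz":0,"yaw":0,"fingers":1}]'
```

```text
clock: 17.1
tool_pos: [0.555, -0.0101, 0.1002]
tcp_rot: [[-0.998, 0.057, 0.0], [0.057, 0.998, 0.0], [-0.0, 0.0, -1.0]]
contact_force: [1.0, 0.2, -0.5]
opening: 0.0111
gripper_force: 78.5
```

```bash
python3 -m handwheel '[{"dx":0,"dy":0,"dz":0.001,"yaw":0,"fingers":1},{"dx":0,"dy":0,"dz":0.001,"yaw":0,"fingers":1},{"dx":0,"dy":0,"dz":0,"yaw":0,"fingers":1}]'
```

```text
clock: 17.35
tool_pos: [0.555, -0.0101, 0.0997]
tcp_rot: [[-0.998, 0.057, 0.0], [0.057, 0.998, 0.0], [0.0, 0.0, -1.0]]
contact_force: [-0.3, 0.4, -1.6]
opening: 0.011
gripper_force: 78.5
```

```bash
python3 -m handwheel '[{"dx":0,"dy":0,"dz":0.001,"yaw":0,"fingers":1},{"dx":0,"dy":0,"dz":0,"yaw":0,"fingers":1}]'
```

```text
clock: 17.52
tool_pos: [0.555, -0.0101, 0.0995]
tcp_rot: [[-0.998, 0.057, -0.0], [0.057, 0.998, 0.0], [0.0, 0.0, -1.0]]
contact_force: [0.6, 0.8, -0.5]
opening: 0.0116
gripper_force: 78.5
```

```bash
python3 -m handwheel '[{"dx":0,"dy":0,"dz":0.001,"yaw":0,"fingers":1},{"dx":0,"dy":0,"dz":0,"yaw":0,"fingers":1}]'
```

```text
clock: 17.68
tool_pos: [0.555, -0.0101, 0.0992]
tcp_rot: [[-0.998, 0.057, -0.0], [0.057, 0.998, 0.0], [0.0, 0.0, -1.0]]
contact_force: [0.4, 0.9, -0.9]
opening: 0.011
gripper_force: 78.5
```

```bash
python3 -m handwheel '[{"dx":0,"dy":0,"dz":0.001,"yaw":0,"fingers":1},{"dx":0,"dy":0,"dz":0,"yaw":0,"fingers":1}]'
```

```text
clock: 17.85
tool_pos: [0.555, -0.0101, 0.099]
tcp_rot: [[-0.998, 0.057, -0.0], [0.057, 0.998, 0.0], [0.0, 0.0, -1.0]]
contact_force: [-0.1, 1.2, -0.9]
opening: 0.0115
gripper_force: 78.5
```

```bash
python3 -m handwheel '[{"dx":0,"dy":0,"dz":0.001,"yaw":0,"fingers":1},{"dx":0,"dy":0,"dz":0,"yaw":0,"fingers":1}]'
```

```text
clock: 18.02
tool_pos: [0.555, -0.0101, 0.0988]
tcp_rot: [[-0.998, 0.057, 0.0], [0.057, 0.998, 0.0], [-0.0, 0.0, -1.0]]
contact_force: [0.2, 0.7, -0.3]
opening: 0.0112
gripper_force: 78.5
```

```bash
python3 -m handwheel '[{"dx":0,"dy":0,"dz":0.001,"yaw":0,"fingers":1},{"dx":0,"dy":0,"dz":0,"yaw":0,"fingers":1}]'
```

```text
clock: 18.18
tool_pos: [0.555, -0.0101, 0.0987]
tcp_rot: [[-0.998, 0.057, 0.0], [0.057, 0.998, 0.0], [-0.0, 0.0, -1.0]]
contact_force: [-0.2, -0.4, 1.7]
opening: 0.011
gripper_force: 78.6
```

Light contact at 0.0987, so the collar is seated. Releasing and backing straight up.

```bash
python3 -m handwheel '[{"dx":0,"dy":0,"dz":0,"yaw":0,"fingers":0.8},{"dx":0,"dy":0,"dz":0,"yaw":0,"fingers":0.7},{"dx":0,"dy":0,"dz":0,"yaw":0,"fingers":0.6},{"dx":0,"dy":0,"dz":0,"yaw":0,"fingers":0.5},{"dx":0,"dy":0,"dz":0,"yaw":0,"fingers":0.5},{"dx":0,"dy":0,"dz":0,"yaw":0,"fingers":0.5},{"dx":0,"dy":0,"dz":0,"yaw":0,"fingers":0.5},{"dx":0,"dy":0,"dz":-0.04,"yaw":0,"fingers":0.5},{"dx":0,"dy":0,"dz":-0.08,"yaw":0,"fingers":0.5},{"dx":0,"dy":0,"dz":-0.12,"yaw":0,"fingers":0.5},{"dx":0,"dy":0,"dz":-0.12,"yaw":0,"fingers":0.5},{"dx":0,"dy":0,"dz":-0.04,"yaw":0,"fingers":0.5},{"dx":0,"dy":0,"dz":0,"yaw":0,"fingers":0.5},{"dx":0,"dy":0,"dz":0,"yaw":0,"fingers":0.5},{"dx":0,"dy":0,"dz":0,"yaw":0,"fingers":0.5},{"dx":0,"dy":0,"dz":0,"yaw":0,"fingers":0.5}]'
python3 - <<'E'
from h import *
w=get_image('wrist');s=get_image('scene')
a=cv2.resize(w['image'][90:310,100:400],None,fx=1.6,fy=1.6);b=cv2.resize(s['image'][130:240,185:300],(368,352))
cv2.imwrite('pics/f.png',np.hstack([a[:352,:430],b])[:,:,::-1])
E
```

```text
clock: 19.52
tool_pos: [0.5539, -0.0103, 0.1971]
tcp_rot: [[-0.998, 0.057, -0.003], [0.057, 0.998, -0.0], [0.003, -0.0, -1.0]]
contact_force: [-0.4, -0.2, -0.3]
opening: 0.0428
gripper_force: 0.0
```

View pics/f.png

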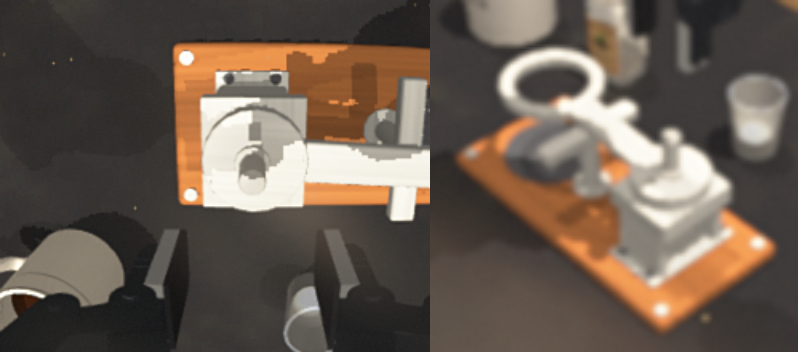

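The pin stands upright at (252,165) with its collar flush on the eye. The arm is flat and the gripper is clear.

```bash
python3 -c "
from station import *
print(hand_in())"
```

```text
the job is handed in; nothing more can be done
None
```

The swing arm is re-hung: the pin is through the eye and the knuckle with its collar flush, the arm lies flat, and the gripper is clear. I handed the job in at about 19.5 s on the clock; it returned no verdict.

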